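Rock a pendulum angle gauge on a stud until its pointer rests on the preset mark

ROBOT

A 6-joint arm with a two-finger parallel gripper is mounted at the origin on the work surface. World frame = base frame: x ahead of the robot, y to its left, z up, the work surface at z = 0. Lengths are in m, angles in rad, forces in N, time in s.
With the tool pointing down it reaches from about 0.225 to 0.725 m from the base axis. Payload 3.1 kg.
Tool frame: the origin (TCP) lies midway between the tips of the shut fingers; the grasp point (between the pads) lies manip.hold_point_z behind it (manip.hold_point_z is the distance from the TCP to the grasp point, in m); z points along the fingers, x is the direction in which the jaws open and shut, and the axes are right-handed (so a half turn about z gives the same grasp; the last joint's range is limited). The gripper opens to 85 mm and grips with 20 to 120 N. Pads are 22 mm wide; open, the fingers measure 114 mm over their backs; the gripper's body (76 mm by 85 mm) begins 54 mm behind the grasp point. The pads swing forward as they close: fully open they stand 13 mm farther back than shut.
Start: joints at [1.104, 0.048, 0.099, 1.622, 0, 1.443], TCP at [0.174, 0.495, 0.231] pointing down, gripper open.
Joint ranges: [-2.91, 2.91], [-0.99, 1.94], [-1.21, 1.42], [-2.12, 2.29], [-1.49, 1.47], [-3.14, 3.14]. Speed limits (rad/s): [2.79, 2.79, 3.14, 3.14, 3.14, 3.14].

INTERFACE

Orientations are given as a unit quaternion [w, x, y, z].
In Python, from cell import sensors, cams, manip gives the robot as it stands. The module is installed in compiled form; this text tells all that it offers.
- The arm moves only by the shell command python3 -m pendant 'ROWS' [OPENING]. ROWS is JSON, one flat list of numbers, 6 for each row, row after row: the shift along the tool's x, y, z in mm, then the turn, a rotation vector about the tool's x, y, z in rad. In form: [dx, dy, dz, wx, wy, wz, dx, dy, dz, wx, wy, wz, ...]. A call has 1 to 5 rows; each row shifts and turns the pose as measured when the row begins, along the tool's axes as they then stand; what a row does not reach is not made up. A row lasts 1/8 s, in which the tool goes at most 62.5 mm and 10.7 degrees, less where a joint would pass 70% of its speed; a pose out of reach is approached as far as the arm can. A call with a gripper value outside its range is refused whole. OPENING is the closure in counts, from 0 (fully open) to 255 (shut), set as the call begins (- or left out, the last holds). The fingers move at their own pace and stop on an object; the grip force is fixed at half the most. Time passes only in rows, so rows that do not move let the fingers close. It gives the time, the measured TCP pose, the force and the opening at its end, in the units of the state.
- sensors.get_obs(): the state, without advancing time (a new reading comes with each control period).
- cams.capture(name): name is "side" or "top" or "wrist"; returns (picture, depth): 420x560x3 uint8, blue, green, red; 420x560 float32, m along the optical axis (not along the pixel's ray), 0 where there is no reading.
- cams.get_calibration(name): a dict with "vfov" (degrees; the focal length in pixels is half the picture's height over the tangent of half this angle, whatever the lens; pixels are square), "cx", "cy" (the principal point, pixels), "rvec" (rotation vector, rad) and "tvec" (3), from world to camera coordinates, as OpenCV has them. Camera axes: x right, y down, z forward; pixel columns grow to the right and rows downward; lengths in m; the calibration is good to about 2 mm. The wrist camera is an equidistant fisheye: a pixel r from the principal point sees the ray r / f radians off the axis. A picture is of the moment at which its call begins: read the wrist's pose just before it. get_calibration takes no time and is no camera call; for the wrist camera it gives the pose at the moment of the call.
- manip.sign_off(): hands the job in, once; it reports no verdict.
The state is a dict: "t": time; "joint_positions": joint angles; "joint_velocities": joint speeds; "joint_torque": joint torques, N m; "position": TCP position; "tool_rot": TCP orientation; "force": force on the tool from outside, world axes, zero at the start; "wrist_torque": the same for the moment, N m; "opening": finger opening in m.
Only numpy, scipy, OpenCV 4.12 (cv2) and the standard library are available. Lean on these libraries where they do the work, as an engineer would, in place of code of your own. Each camera call takes 0.05 s, during which the arm holds its last target.

TASK

Check the angle gauge on the test stud: take it by its top grip off the offcut, lower it until you feel the V in its foot seat on the narrow part of the stud between the two collars, with the gauge level, then rock it about the stud until its swinging pointer settles on the black mark at the dial's rim. Finish holding it just there: still gripped, still bearing on the stud, the pointer still on the mark; do not put it down or let go. Leave the other things on the bench where they are.

Things in the scene. Friction and masses are not known exactly. Their poses are not given: they have to be found in the camera images.
- gauge: Pendulum angle gauge, 0.34 to 0.54 kg, standing on the offcut. Axes: x normal to its white dial (which faces +x), y its long way, z up; origin: centre of underside. Foot: bar 110 (y) by 30 (x) by 24 high; across the middle of its underside, along x, runs a 90 degree V groove 25.4 wide, 12.7 deep. Grey dial housing above: radius 58, 18 thick, centre z=80; pointer and mark stand out to x=18.
- grip (a point): Where to grip the gauge (gauge z=170): a black upright block on its top, 24 thick (x), 42 long (y), from z=136 to z=190. Take it from above across the 24 mm thickness.
- offcut: Short piece of aluminium extrusion fixed to the bench, 70 (x) by 170 (y) by 30 high, on whose top the gauge stands. Origin: centre of its underside.
- stand: Stud stand fixed to the bench: plate 150 (x) by 90 (y) by 12, aluminium block 40 by 60 rising to z=110 at x=-70 to -30, and a level steel stud jutting from it along +x, axis at z=85. The stud is uneven: collar of radius 16 at x=-30 to -22, narrow part of radius 9 at x=-22 to 34, end collar of radius 14 at x=34 to 42. Origin: centre of the plate's underside.
- stud_mid (a point): On the stud's axis, middle of its narrow part (stand frame x=6, y=0, z=85). Seated there, the gauge's origin lies on the stud's axis at any tilt; its foot has 13 mm of room each way to the collars. The dial may face either way along the stud.
- pointer (a joint): Angle (rad) of the free-swinging dark pointer about the gauge's x axis (right-hand rule), 0 when it points straight down to the foot. It hangs plumb: turning the gauge by +a about its own x axis makes it read -a. Pivot in the dial's centre, reach 45; it settles in about 1 s.
- mark (a joint): Angle (rad) of the mark, measured like the pointer: a black tab 7.8 wide, 16 long at the dial's rim (radius 45 to 61), set between 0.18 and 0.38. Stiff; it turns with the gauge. Pointer on mark: the two values agree (the tab spans 0.14 rad), so the gauge is to be tilted by minus this value about its own x axis.
- pointer_tip (a point): Tip of the pointer, 45 from the dial's centre; its z axis runs along the pointer towards the pivot.
- mark_mid (a point): Middle of the mark's tab, 53 from the dial's centre; its z axis points at the dial's centre.
- motor: Bare steel motor can, radius 18, 55 high, standing upright on the bench; leave it. Origin: centre of its underside.
- can: Spray-type can, radius 30, 150 high, standing; leave it. Origin: centre of its underside.
- jar: Amber jar, radius 30, 80 high, standing; leave it. Origin: centre of its underside.
- screwdriver: Screwdriver lying on the bench beyond the task's things; leave it.
- wrench: Steel wrench lying on the bench to the robot's right; leave it.
- collar: Loose aluminium shaft collar, radius 22, 14 high, lying flat; leave it.
- link: Aluminium linkage bar 30 by 160 by 12 lying on the bench, two brass bushes on top; leave it.
Not all that is in view belongs to the job. Leave any red or turquoise look-alike of the offcut alone.

How it is judged:
By the outcome, as a careful person would: the job done as asked, in the order asked, and still so for the second after the job is handed in, while the arm keeps its last pose, push and grip.
It also fails if it takes over 48 s, if anything falls off the work surface, if the arm or the gripper's body presses on something with over 40 N, if the wrist force passes 120 N, or if a joint passes its speed limit or range.

## Working session

There is one attempt and no reset: what is moved stays moved. The work goes in short steps, Python scripts to look and compute and a shell command to move; the robot and the scene stay as the last step left them, time stands still between calls to the robot, and variables do not carry over. Pictures are saved under pics/ and viewed, and the job is handed in when it is done.

```bash
mkdir -p pics
cat > h.py <<'E'
import numpy as np, cv2
from scipy.spatial.transform import Rotation as R
from cell import sensors, cams, manip
def cal(n):
    c=cams.get_calibration(n); f=210/np.tan(np.radians(c['vfov'])/2)
    return f,c['cx'],c['cy'],cv2.Rodrigues(np.array(c['rvec'],float))[0],np.array(c['tvec'],float).ravel()
def ray(C,u,v,fish=False):
    f,cx,cy,Rm,t=C
    d=np.array([(u-cx)/f,(v-cy)/f,1.])
    if fish:
        r=np.hypot(u-cx,v-cy); a=r/f; d=np.array([(u-cx)/max(r,1e-9)*np.sin(a),(v-cy)/max(r,1e-9)*np.sin(a),np.cos(a)])
    return -Rm.T@t, Rm.T@d
def onz(C,u,v,z,fish=False):
    o,d=ray(C,u,v,fish); return o+d*(z-o[2])/d[2]
def cloud(C,dep,fish=False):
    f,cx,cy,Rm,t=C
    v,u=np.mgrid[0:dep.shape[0],0:dep.shape[1]]
    x=(u-cx)/f;y=(v-cy)/f
    if fish:
        a=np.hypot(x,y); s=np.tan(a)/np.maximum(a,1e-9); x=x*s;y=y*s
    P=np.stack([x*dep,y*dep,dep],-1)
    return (P-t)@Rm
def proj(C,p,fish=False):
    f,cx,cy,Rm,t=C; q=Rm@np.array(p)+t
    if fish:
        rr=np.hypot(q[0],q[1]);a=np.arctan2(rr,q[2]);return cx+f*a*q[0]/rr,cy+f*a*q[1]/rr
    return cx+f*q[0]/q[2],cy+f*q[1]/q[2]
E
python3 - <<'E'
from h import *
o=sensors.get_obs(); print(o, manip.hold_point_z)
for n in ['side','top','wrist']:
    C=cal(n); im,d=cams.capture(n); cv2.imwrite(f'pics/{n}0.png',im); np.savez(f'pics/{n}0.npz',im=im,d=d)
    print(n,C[:3],ray(C,C[1],C[2]))
E
```

```text
{'t': 0.0, 'joint_positions': array([1.10417977e+00, 4.87083252e-02, 9.75810374e-02, 1.62199177e+00,
       1.22091685e-05, 1.44302263e+00]), 'joint_velocities': array([-0.00117374,  0.00042383, -0.00220911,  0.00210141,  0.00096628,
       -0.00013293]), 'joint_torque': array([-1.11252793e-03, -3.38782418e+01,  3.20015788e+01,  2.05317861e-02,
       -2.36240694e-04, -2.38652277e-06]), 'position': array([0.17422543, 0.49459892, 0.2301308 ]), 'tool_rot': array([ 5.39335562e-04,  8.16208978e-01,  5.77755620e-01, -1.02855581e-03]), 'force': array([ 0.32273828,  0.22355697, -0.73151843]), 'wrist_torque': array([ 0.0448601 ,  0.01542834, -0.00110951]), 'opening': 0.0856563862697518} 0.0187
side (np.float64(512.8977034109552), 275.62131375144736, 214.54993435720658) (array([ 0.18038027, -0.8430237 ,  1.1134286 ]), array([ 0.25198482,  0.6429327 , -0.723285  ]))
top (np.float64(532.7372820563992), 279.1553118526776, 207.74996630778082) (array([ 0.11966318, -0.00212637,  1.83160191]), array([ 0.22455157,  0.00745116, -0.97443372]))
wrist (np.float64(325.19226210127806), 282.8681060576051, 203.8757785507177) (array([0.10018312, 0.52084697, 0.37295258]), array([ 0.28752298, -0.10207527, -0.95231884]))
```

View pics/side0.png

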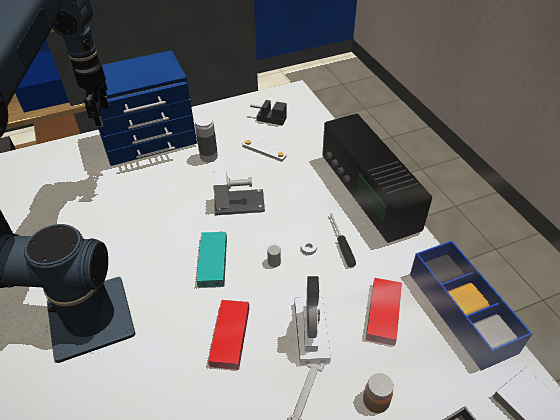

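View pics/top0.png

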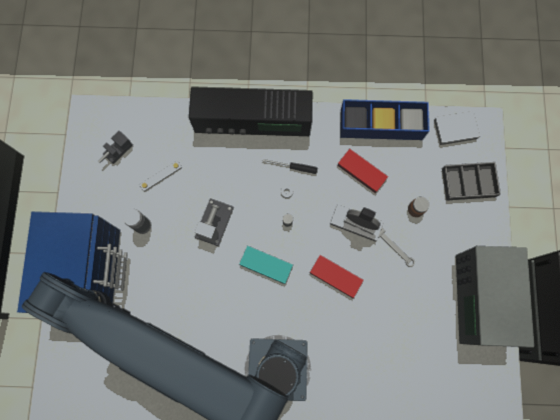

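View pics/wrist0.png

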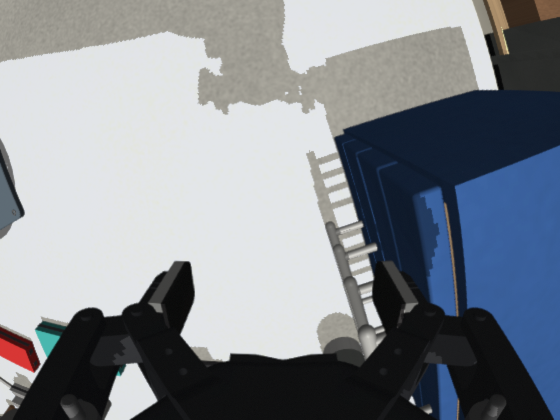

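Candidates. The gauge is the dark disc on the silver offcut: top (363,217), side (313,305). Look-alikes of the offcut are red at top (337,277) and (362,170), and turquoise at (267,265). The stand is at top (213,222); the black fixture at (117,148) is clutter. I choose the silver offcut with the gauge on it, and the stand at (213,222). Next I check close crops and the depth.

Run:
```python
from h import *
T=np.load('pics/top0.npz');S=np.load('pics/side0.npz')
a=cv2.resize(T['im'][180:260,310:410],None,fx=4,fy=4,interpolation=cv2.INTER_CUBIC)
b=cv2.resize(T['im'][180:260,170:270],None,fx=4,fy=4,interpolation=cv2.INTER_CUBIC)
c=cv2.resize(S['im'][260:380,280:350],None,fx=2.6,fy=2.6,interpolation=cv2.INTER_CUBIC)
e=cv2.resize(S['im'][160:225,200:280],None,fx=4,fy=4,interpolation=cv2.INTER_CUBIC)
o=np.zeros((600,800,3),np.uint8);o[:320,:400]=a[:320,:400];o[:320,400:]=b;o[320:580,:320]=e[:260];cc=c[:280];o[320:320+cc.shape[0],420:420+cc.shape[1]]=cc
cv2.imwrite('pics/crop0.png',o)
for n,D,(u0,u1,v0,v1) in [('top',T,(320,400,190,250)),('top',T,(185,240,190,250)),('side',S,(285,345,265,370)),('side',S,(205,275,165,220))]:
    P=cloud(cal(n),D['d'])[v0:v1,u0:u1]; im=D['im'][v0:v1,u0:u1]
    for lo,hi in [(.02,.04),(.05,.08),(.085,.11),(.11,.15),(.15,.2),(.2,.25)]:
        m=(P[...,2]>lo)&(P[...,2]<hi)&(D['d'][v0:v1,u0:u1]>0)
        if m.sum()>3:
            r=cv2.minAreaRect((P[m][:,:2]*1000).astype(np.float32)); print(n,u0,lo,hi,m.sum(),np.round(P[m].mean(0),4),np.round(r[0],1),np.round(r[1],1),round(r[2],1),round(P[m][:,2].max(),4))
```

```text
top 320 0.02 0.04 506 [ 0.4899 -0.2401  0.0295] [ 538.9 -274.8] [173.6 169.6] 70.9 0.0398
top 320 0.05 0.08 112 [ 0.4772 -0.2624  0.0596] [ 477.6 -262.8] [108.3  15.3] 65.2 0.0797
top 320 0.085 0.11 64 [ 0.4797 -0.2612  0.0981] [ 479.5 -262. ] [113.   10.7] 62.4 0.1096
top 320 0.11 0.15 152 [ 0.4816 -0.2648  0.1336] [ 486.2 -266.4] [113.6  22. ] 69.0 0.1496
top 320 0.15 0.2 111 [ 0.4843 -0.26    0.1669] [ 485.1 -264.3] [89.7 23.3] 68.0 0.1988
top 320 0.2 0.25 120 [ 0.4846 -0.2662  0.2175] [ 486.3 -266.6] [41.2 24.8] 64.6 0.2275
top 185 0.02 0.04 49 [0.4706 0.227  0.025 ] [483.1 240.7] [ 86.6 138.5] 67.9 0.0385
top 185 0.05 0.08 34 [0.4248 0.2399 0.067 ] [457.3 235.6] [ 55.9 100.7] 63.1 0.0799
top 185 0.085 0.11 248 [0.4599 0.2426 0.0994] [470.6 241.8] [ 60.5 113.1] 72.5 0.1099
top 185 0.11 0.15 111 [0.435  0.252  0.1132] [435.7 251.7] [59.7 39.1] 73.0 0.12
side 285 0.02 0.04 1169 [ 0.4886 -0.2736  0.0298] [ 494.6 -258.5] [173.5  70.8] 70.6 0.0399
side 285 0.05 0.08 220 [ 0.4746 -0.2846  0.0549] [ 487.5 -269.6] [110.6  32.6] 65.4 0.0784
side 285 0.085 0.11 56 [ 0.4749 -0.2969  0.0983] [ 480.7 -292. ] [68.3 28.4] 64.6 0.1097
side 285 0.11 0.15 163 [ 0.4696 -0.3086  0.1311] [ 482.  -290.6] [71.6 27.5] 67.1 0.1497
side 285 0.15 0.2 213 [ 0.4768 -0.2903  0.1713] [ 472.5 -293.5] [34.6 24.9] 55.9 0.1997
side 285 0.2 0.25 240 [ 0.4847 -0.2715  0.217 ] [ 486.9 -266.8] [44.8 23.7] 65.1 0.2251
side 205 0.02 0.04 64 [0.4266 0.2256 0.0293] [427.3 225.6] [10.5 38.6] 76.3 0.0393
side 205 0.05 0.08 113 [0.4332 0.2255 0.066 ] [462.5 230.8] [ 30.3 107.8] 88.9 0.0799
side 205 0.085 0.11 335 [0.4561 0.2374 0.0989] [470.8 240.6] [ 68.3 110.9] 70.9 0.11
side 205 0.11 0.15 81 [0.4356 0.2479 0.1116] [435.9 248.9] [62.1 38.3] 71.8 0.1146
```

View pics/crop0.png

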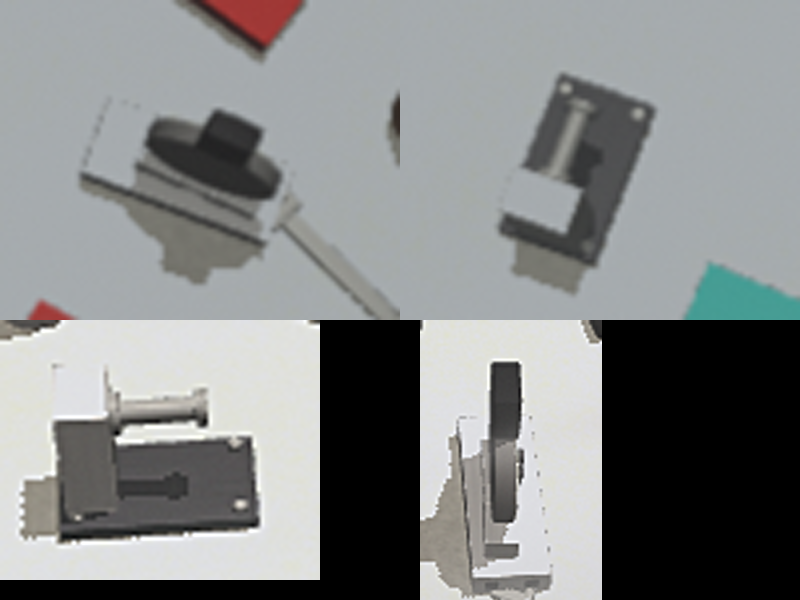

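```bash
cat >> h.py <<'E'
def Rdown(az):  # tool pointing down, tool y azimuth az(rad)
    y=np.array([np.cos(az),np.sin(az),0]);z=np.array([0,0,-1.]);x=np.cross(y,z)
    return np.stack([x,y,z],1)
def rows(p,Rt,smax=58,rmax=9.5,n=None):
    o=sensors.get_obs();p0=np.array(o['position']);q=o['tool_rot'];R0=R.from_quat([q[1],q[2],q[3],q[0]])
    Rt=R.from_matrix(Rt);w=(R0.inv()*Rt).as_rotvec()
    N=n or int(max(1,np.ceil(np.linalg.norm(p-p0)*1000/smax),np.ceil(np.degrees(np.linalg.norm(w))/rmax)))
    print('N',N)
    for k in range(N):
        Rk=R0*R.from_rotvec(w*k/N); d=Rk.inv().apply((p-p0)/N)*1000
        print(','.join('%.1f'%v for v in d)+','+','.join('%.3f'%v for v in w/N),end=',\n')
E
python3 - <<'E'
from h import *
for n in ['top','side']:
    D=np.load(f'pics/{n}0.npz');P=cloud(cal(n),D['d'])
    q=P.reshape(-1,3);im=D['im'].reshape(-1,3)
    rel=q[:,:2]-[.436,.25]; 
    # block top fit
    m=(abs(q[:,2]-.110)<.008)&(np.abs(rel).max(1)<.05)
    r=cv2.minAreaRect((q[m][:,:2]*1000).astype(np.float32));print(n,'block',m.sum(),r)
    az=np.radians(-18);e=np.array([np.cos(az),np.sin(az)]);f=np.array([-e[1],e[0]])
    s=rel@e;l=rel@f
    m=(q[:,2]>.08)&(s>.03)&(s<.1)&(abs(l)<.03)
    pp=q[m]; c,*_=cv2.fitLine(pp[:,:2].astype(np.float32),cv2.DIST_L2,0,.01,.01).ravel(),0
    L=c[0] if isinstance(c,tuple) else c
    print('stud dir',np.degrees(np.arctan2(L[1],L[0])),L[2:],pp[:,2].max(),s[m].max())
    # plate
    m=(abs(q[:,2]-.012)<.003)&(np.hypot(q[:,0]-.484,q[:,1]-.234)<.12)&(im.max(1)<110)
    r=cv2.minAreaRect((q[m][:,:2]*1000).astype(np.float32));print('plate',m.sum(),r)
    for h in (.1,.15,.2,.25):
        m=(q[:,2]>h)&(q[:,0]>.25)&(q[:,0]<.8)&(abs(q[:,1])<.5)
        if m.sum(): print(h,m.sum(),q[m].min(0).round(2),q[m].max(0).round(2))
p=np.array([.628,-.267,.21]);rows(p,Rdown(-np.pi+.0))
E
```

```text
top block 215 ((451.68121337890625, 247.16737365722656), (60.60816955566406, 73.7715072631836), 72.64970397949219)
stud dir -17.30489 [0.49588007 0.2320119 ] 0.10952347687877645 0.09190011858063611
plate 306 ((481.42584228515625, 236.9245147705078), (89.04971313476562, 147.109619140625), 72.99539947509766)
0.1 937 [ 0.41 -0.32  0.1 ] [0.8  0.5  0.23]
0.15 326 [ 0.44 -0.31  0.15] [0.51 0.5  0.23]
0.2 120 [ 0.47 -0.29  0.2 ] [ 0.5  -0.24  0.23]
side block 216 ((440.5729675292969, 250.94935607910156), (68.83251190185547, 46.459720611572266), 71.54151916503906)
stud dir -19.42539 [0.49508804 0.22866532] 0.1004129447501395 0.09160144856223873
plate 611 ((484.4779052734375, 234.24119567871094), (94.4546890258789, 147.44154357910156), 70.95989990234375)
0.1 1229 [ 0.41 -0.32  0.1 ] [0.52 0.5  0.23]
0.15 518 [ 0.44 -0.31  0.15] [0.51 0.5  0.23]
0.2 240 [ 0.47 -0.29  0.2 ] [ 0.51 -0.24  0.23]
N 17
-33.4,40.1,1.3,0.000,0.000,0.165,
-26.4,45.0,1.2,0.000,0.000,0.165,
-18.6,48.7,1.2,0.000,0.000,0.165,
-10.4,51.1,1.2,0.000,0.000,0.165,
-1.8,52.1,1.2,0.000,0.000,0.165,
6.7,51.7,1.2,0.000,0.000,0.165,
15.1,49.9,1.2,0.000,0.000,0.165,
23.1,46.7,1.2,0.000,0.000,0.165,
30.5,42.3,1.2,0.000,0.000,0.165,
37.0,36.7,1.2,0.000,0.000,0.165,
42.5,30.2,1.2,0.000,0.000,0.165,
46.9,22.8,1.2,0.000,0.000,0.165,
50.0,14.8,1.2,0.000,0.000,0.165,
51.8,6.4,1.2,0.000,0.000,0.165,
52.1,-2.2,1.2,0.000,0.000,0.165,
51.0,-10.7,1.2,0.000,0.000,0.165,
48.6,-19.0,1.2,0.000,0.000,0.165,
```

```bash
python3 -m pendant '[-33,40,-10,0,0,0.165, -26,45,-10,0,0,0.165, -19,49,-5,0,0,0.165, -10,51,0,0,0,0.165, -2,52,0,0,0,0.165]'; python3 -m pendant '[7,52,0,0,0,0.165, 15,50,0,0,0,0.165, 23,47,0,0,0,0.165, 30,42,0,0,0,0.165, 37,37,0,0,0,0.165]';python3 -c "
from h import *
rows(np.array([.628,-.267,.21]),Rdown(-np.pi+.0))"
```

```text
t: 0.78
position: [0.3076, 0.266, 0.2534]
tool_rot: [0.002, 0.981, 0.193, -0.002]
force: [1.3, 0.2, 0.1]
opening: 0.0852
t: 1.4
position: [0.4363, 0.0297, 0.2532]
tool_rot: [0.002, 0.973, -0.23, -0.0]
force: [2.2, 1.1, 0.7]
opening: 0.0853
N 7
43.5,25.6,6.3,0.000,-0.000,0.158,
46.9,18.5,6.3,0.000,-0.000,0.158,
49.3,10.8,6.2,0.000,-0.000,0.158,
50.4,2.9,6.2,0.000,-0.000,0.158,
50.2,-5.0,6.2,0.000,-0.000,0.158,
48.8,-12.9,6.2,0.000,-0.000,0.158,
46.2,-20.4,6.2,0.000,-0.000,0.158,
```

```bash
python3 -m pendant '[44,26,6,0,0,0.158, 47,18,6,0,0,0.158, 49,11,6,0,0,0.158, 50,3,6,0,0,0.158, 50,-5,6,0,0,0.158]'; python3 -m pendant '[49,-13,6,0,0,0.158, 46,-20,6,0,0,0.158, 0,0,0,0,0,0, 0,0,0,0,0,0]';python3 -c "
from h import *
rows(np.array([.628,-.267,.21]),Rdown(-np.pi+.0))
o=sensors.get_obs();print(o['position'],o['joint_positions'])
C=cal('wrist');im,d=cams.capture('wrist');np.savez('pics/w1.npz',im=im,d=d,Rm=C[3],t=C[4],fc=C[:3]);cv2.imwrite('pics/w1.png',im)"
```

```text
t: 2.02
position: [0.5737, -0.1917, 0.2219]
tool_rot: [0.001, 0.801, -0.599, 0.0]
force: [0.9, -0.5, 1.0]
opening: 0.0853
t: 2.52
position: [0.6263, -0.2838, 0.2019]
tool_rot: [-0.003, -0.692, 0.722, 0.004]
force: [0.4, 0.4, 0.3]
opening: 0.0855
N 1
-16.8,-0.9,-8.1,0.009,0.002,-0.043,
[ 0.62627579 -0.28376734  0.20190164] [-5.21702773e-01  5.06861631e-01  5.95868606e-01  1.66913818e+00
 -2.56675093e-03  2.66281573e+00]
```

View pics/w1.png

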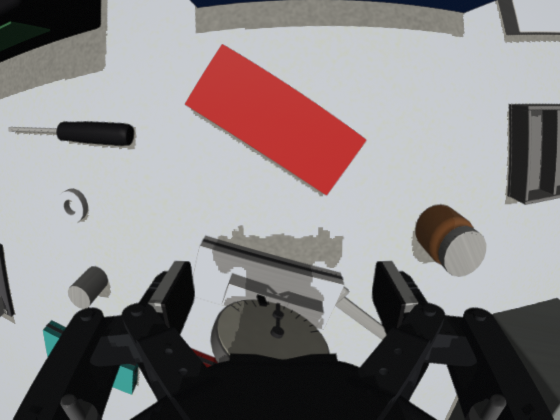

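The wrist view shows the dial with the pointer hanging from pivot (278,332) to about (278,306), and the black mark at about (262,300).

```bash
python3 -c "
import cv2
im=cv2.imread('pics/w1.png')[280:362,200:340];cv2.imwrite('pics/w1c.png',cv2.resize(im,None,fx=5,fy=5,interpolation=cv2.INTER_CUBIC))"
```

```text
(no output)
```

View pics/w1c.png

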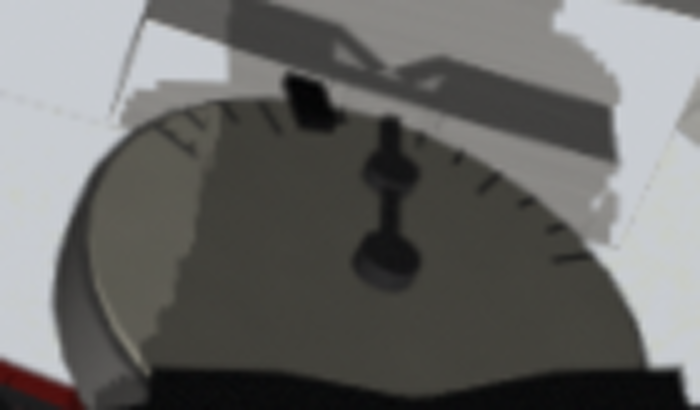

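Run:
```python
from h import *
D=np.load('pics/w1.npz');C=(*D['fc'],D['Rm'],D['t']);P=cloud(C,D['d'],True);im=D['im'];g=im.max(2)
# dial plane: fit on dial light region
m=np.zeros(g.shape,bool); m[305:352,222:325]=1
q=P[m]; ok=(q[:,2]>.06)&(q[:,2]<.17)&(D['d'][m]>0)&(g[m]>55); q=q[ok]
for _ in range(4):
    c=q.mean(0);n=np.linalg.svd(q-c)[2][2];r=(q-c)@n;q=q[abs(r)<max(.0015,1.5*r.std())]
n*=np.sign(n[0]);print('n',n,'az',np.degrees(np.arctan2(n[1],n[0])),len(q),r.std(),c)
az=np.arctan2(n[1],n[0]);nx=np.array([np.cos(az),np.sin(az),0]);ny=np.array([-nx[1],nx[0],0])
# foot/offcut
o=c
def rep(name,u0,u1,v0,v1,th=35):
    mm=np.zeros(g.shape,bool);mm[v0:v1,u0:u1]=1;mm&=(g<th)&(D['d']>0)
    q=P[mm]-o; v,u=np.nonzero(mm)
    print(name,mm.sum(),'h',np.round(q@nx*1000,0).astype(int).tolist()[:60]); 
    q=np.stack([q@nx,q@ny,P[mm][:,2]],1); return q,u,v
for a in [('mark',256,269,294,307),('ptr',269,286,302,339)]:
    q,u,v=rep(*a); print('mean',q.mean(0)); 
    # ray onto plane 9mm in front of dial
    X=[]
    for uu,vv in zip(u,v):
        oo,dd=ray(C,uu,vv,True); s=((o+nx*.009-oo)@nx)/(dd@nx);x=oo+dd*s;X.append([(x-o)@ny,x[2]])
    X=np.array(X);print('front', X.mean(0),X.min(0),X.max(0))
```

```text
n [ 9.20168316e-01 -3.91522860e-01 -3.47245429e-04] az -23.0492909051637 3805 0.0005277113451104713 [ 0.50049483 -0.2635807   0.10431745]
mark 76 h [4, 3, 3, 4, 4, 3, 3, 4, 3, 4, 4, 3, 4, 3, 4, 4, 4, 3, 3, 4, 3, 4, 4, 4, 5, 4, 4, 1, 4, 4, 4, 4, 4, 4, 2, 3, 5, 4, 4, 3, 4, 4, 3, 4, 4, 3, 4, 3, 3, 5, 2, 3, 4, 4, 5, 3, 3, 4, 3, 1]
mean [0.00325744 0.00956379 0.06323312]
front [0.01099837 0.07151095] [0.00426201 0.06306614] [0.01652165 0.07966453]
ptr 196 h [1, 9, 9, 0, 9, 9, 7, 0, 8, 8, 9, 0, 8, 9, 8, 0, 8, 7, 8, 0, 8, 9, 8, 9, 10, 9, 10, 10, 10, 10, 9, 10, 11, 10, 9, 10, 10, 10, 9, 10, 10, 9, 10, 8, 10, 9, 9, 9, 9, 9, 9, 9, 9, 7, 9, 9, 10, 9, 9, 10]
mean [ 0.00849505 -0.00665389  0.09557041]
front [-0.00648576  0.09625755] [-0.01211955  0.06847411] [-0.00049032  0.11709232]
```

Run:
```python
from h import *
rows(np.array([.595,-.29,.20]),Rdown(np.pi-.15)@R.from_rotvec([-.5,0,0]).as_matrix())
```

```text
N 4
1.9,7.7,0.4,-0.122,-0.006,0.026,
2.1,7.5,1.3,-0.122,-0.006,0.026,
2.3,7.2,2.2,-0.122,-0.006,0.026,
2.5,6.8,3.1,-0.122,-0.006,0.026,
```

```bash
python3 -m pendant '[2,8,0,-0.122,0,0.026, 2,8,1,-0.122,0,0.026, 2,7,2,-0.122,0,0.026, 2,7,3,-0.122,0,0.026, 0,0,0,0,0,0]';python3 -c "
from h import *
C=cal('wrist');im,d=cams.capture('wrist');np.savez('pics/w2.npz',im=im,d=d,Rm=C[3],t=C[4],fc=C[:3]);cv2.imwrite('pics/w2.png',im)"
```

```text
t: 3.2
position: [0.5849, -0.2813, 0.1832]
tool_rot: [-0.156, -0.643, 0.733, 0.158]
force: [-0.6, -0.9, -1.6]
opening: 0.0853
```

View pics/w2.png

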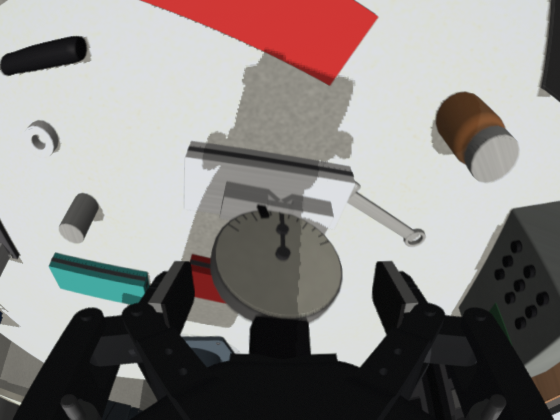

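The dial is now well in view: hub about (282,252), pointer tip about (282,210), mark about (264,211). Next I cast rays onto the dial plane.

```bash
cat > m2.py <<'E'
from h import *
D=np.load('pics/w2.npz');C=(*D['fc'],D['Rm'],D['t']);P=cloud(C,D['d'],True);im=D['im'];g=im.max(2)
m=np.zeros(g.shape,bool); m[215:310,222:332]=1
q=P[m]; ok=(q[:,2]>.06)&(q[:,2]<.17)&(D['d'][m]>0)&(g[m]>60); q=q[ok]
for _ in range(5):
    c=q.mean(0);n=np.linalg.svd(q-c)[2][2];r=(q-c)@n;q=q[abs(r)<max(.0012,1.5*r.std())]
n*=np.sign(n[0]);print('n',n,'az',np.degrees(np.arctan2(n[1],n[0])),len(q),r.std())
nx=np.array([n[0],n[1],0]);nx/=np.linalg.norm(nx);ny=np.array([-nx[1],nx[0],0])
# circle of dial plane points -> centre
mm=np.zeros(g.shape,np.uint8); PP=(P-c)
on=(abs(PP@n)<.002)&(np.linalg.norm(PP,axis=2)<.08)&(D['d']>0)&(P[...,2]>.046)
pts=np.stack([PP[on]@ny,P[on][:,2]],1)
(cc,rr)=cv2.minEnclosingCircle((pts*1000).astype(np.float32));print('dial centre lat,z',cc,rr,on.sum())
def cast(u,v,h):
    o,d=ray(C,u,v,True);x=o+d*(((c+n*h-o)@n)/(d@n));return np.array([(x-c)@ny,x[2]])*1000
def reg(name,u0,u1,v0,v1,th):
    s=np.zeros(g.shape,bool);s[v0:v1,u0:u1]=1;s&=g<th
    v,u=np.nonzero(s);h=(PP[s]@n)*1000
    print(name,s.sum(),'h med',np.median(h),np.percentile(h,[10,90]));return u,v
u,v=reg('mark',255,271,203,219,40); hm=4e-3
for h in (.003,.004,.006,.009):
    X=np.array([cast(a,b,h) for a,b in zip(u,v)]);r=cv2.minAreaRect(X.astype(np.float32));print('mark h',h,X.mean(0),r)
u,v=reg('hub',274,292,243,262,40)
X=np.array([cast(a,b,.009) for a,b in zip(u,v)]);print('hub',X.mean(0))
u,v=reg('ptr',276,289,204,262,40)
X=np.array([cast(a,b,.007) for a,b in zip(u,v)]);print('ptr',X.mean(0),X.min(0),X.max(0))
print('grip c in lat', (np.array([.4865,-.2667,0])-c)@ny*1000, (np.array([.4865,-.2667,0])-c)@nx*1000,c)
cv2.imwrite('pics/w2c.png',cv2.resize(im[190:330,200:350],None,fx=4,fy=4,interpolation=cv2.INTER_CUBIC))
E
python3 m2.py
```

```text
n [ 0.91990324 -0.39213486  0.00287856] az -23.087502900032668 8494 0.0005099045464302394
dial centre lat,z (0.014551297761499882, 116.75550079345703) 79.93164825439453 11641
mark 98 h med 3.532496015313164 [0.85983895 4.24498136]
mark h 0.003 [14.1347414  63.49185067] ((13.914941787719727, 63.191829681396484), (8.463174819946289, 14.202609062194824), 16.098230361938477)
mark h 0.004 [14.35368139 64.52444826] ((14.134943008422852, 64.22588348388672), (8.422459602355957, 14.134285926818848), 16.098237991333008)
mark h 0.006 [14.79156137 66.58964345] ((14.574934005737305, 66.29396057128906), (8.341032981872559, 13.997638702392578), 16.098222732543945)
mark h 0.009 [15.44838134 69.68743624] ((15.2349271774292, 69.39608001708984), (8.21889591217041, 13.792667388916016), 16.098237991333008)
hub 128 h med 8.558795407828804 [7.67299503 9.25002322]
hub [ -2.02887112 111.21676226]
ptr 273 h med 8.683985736933508 [7.74456473 9.63171331]
ptr [-2.67402911 95.60777997] [-7.37725584 66.402705  ] [  3.12687269 115.92475559]
grip c in lat -3.8984452894801755 -11.630207749296222 [ 0.49872743 -0.26767442  0.11670785]
```

View pics/w2c.png

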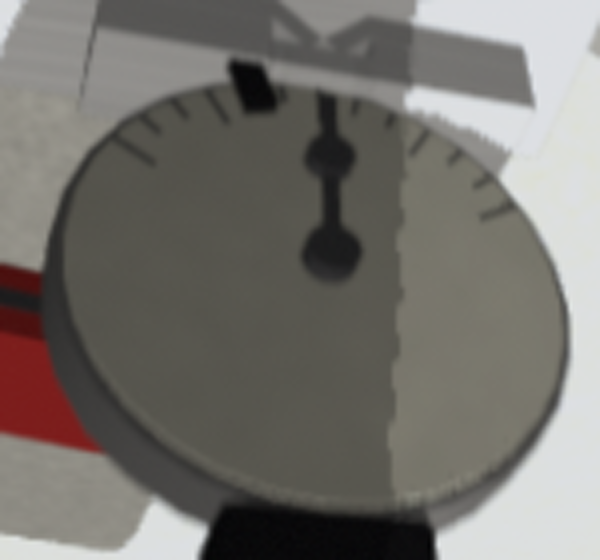

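```bash
cat >> m2.py <<'E'
print('-----')
print('cam lat,z,h', [(-C[3].T@C[4]-c)@e for e in (ny,nx)], (-C[3].T@C[4])[2])
on=(abs(PP@n)<.0015)&(np.linalg.norm(PP,axis=2)<.075)&(D['d']>0)&(P[...,2]>.05)
lab,st=cv2.connectedComponentsWithStats(cv2.morphologyEx(on.astype(np.uint8),cv2.MORPH_OPEN,np.ones((5,5))))[1:3]
k=1+np.argmax(st[1:,4]);k=(lab==k).astype(np.uint8)
ct=max(cv2.findContours(k,cv2.RETR_EXTERNAL,cv2.CHAIN_APPROX_NONE)[0],key=len)[:,0]
X=np.array([cast(a,b,0) for a,b in ct])
from scipy.optimize import least_squares
f=lambda p:np.hypot(X[:,0]-p[0],X[:,1]-p[1])-p[2]
s=least_squares(f,[0,110,57],loss='soft_l1',f_scale=.5);print('circle',s.x,np.median(abs(s.fun)))
cx0=s.x[0]
for h in (0,.002,.004):
    print(h,[cast(200+a/4,190+b/4,h).round(1).tolist() for a,b in [(228,62),(265,66),(277,108),(243,112)]])
big=cv2.resize(im[195:225,248:296],None,fx=16,fy=16,interpolation=cv2.INTER_CUBIC);big=cv2.convertScaleAbs(big,alpha=1.8)
cv2.imwrite('pics/w2d.png',big)
E
python3 m2.py | sed -n '/-----/,$p'
```

```text
-----
cam lat,z,h [np.float64(0.05964665547582791), np.float64(0.2104100938568234)] 0.27814196061802293
circle [ -2.55954525 111.35539196  54.1825792 ] 1.4154990830984886
0 [[19.4, 53.7], [10.3, 52.6], [7.3, 66.0], [15.3, 69.2]]
0.002 [[19.8, 55.8], [10.8, 54.8], [7.8, 68.0], [15.8, 71.2]]
0.004 [[20.2, 57.9], [11.3, 56.9], [8.3, 70.0], [16.2, 73.2]]
```

View pics/w2d.png

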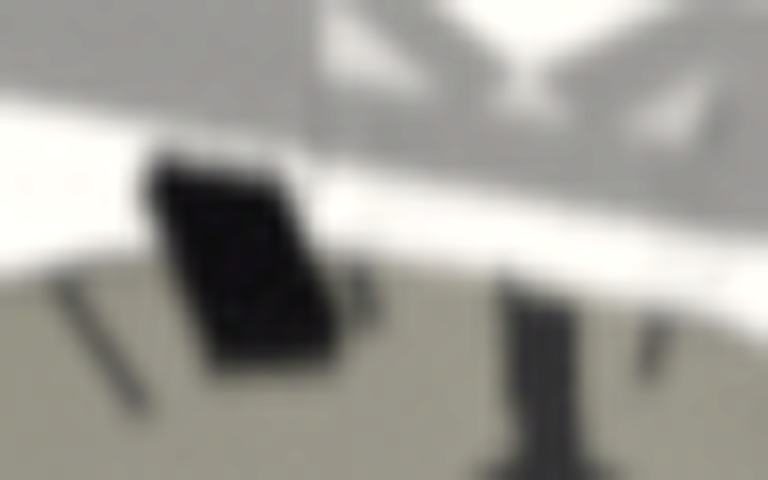

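Mark estimate: with the tab's lateral offset about 16 mm at radius 53, it comes to +0.305 rad (+y side), ±0.015. The gauge's normal is at azimuth -23.1°. Now I go over the grip.

Run:
```python
from h import *
rows(np.array([.53,-.275,.30]),Rdown(-1.974),rmax=9.8)
```

```text
N 8
0.5,12.2,-9.6,0.049,0.032,-0.160,
-1.1,11.6,-10.2,0.049,0.032,-0.160,
-2.6,10.8,-10.8,0.049,0.032,-0.160,
-3.9,9.7,-11.4,0.049,0.032,-0.160,
-4.9,8.5,-12.0,0.049,0.032,-0.160,
-5.8,7.0,-12.6,0.049,0.032,-0.160,
-6.3,5.4,-13.1,0.049,0.032,-0.160,
-6.6,3.7,-13.5,0.049,0.032,-0.160,
```

```bash
python3 -m pendant '[0,20,-50,0,0,0, 0,15,-40,0.049,0.032,-0.16, 0,10,-20,0.049,0.032,-0.16, 0,5,0,0.049,0.032,-0.16, 0,0,0,0.049,0.032,-0.16]'
python3 - <<'E'
from h import *
rows(np.array([.488,-.2666,.26]),Rdown(-1.974),rmax=9.8)
E
```

```text
t: 3.88
position: [0.5794, -0.2796, 0.3138]
tool_rot: [0.075, 0.871, -0.484, -0.032]
force: [-0.7, -1.0, -0.1]
opening: 0.0856
N 4
-15.1,15.3,15.9,0.041,0.008,-0.152,
-17.4,13.4,15.1,0.041,0.008,-0.152,
-19.4,11.2,14.5,0.041,0.008,-0.152,
-21.0,8.7,13.9,0.041,0.008,-0.152,
```

```bash
python3 -m pendant '[-15,15,14,0.041,0.008,-0.152, -17,13,14,0.041,0.008,-0.152, -19,11,14,0.041,0.008,-0.152, -21,9,13,0.041,0.008,-0.152, 0,0,0,0,0,0]'
python3 - <<'E'
from h import *
rows(np.array([.488,-.2666,.26]),Rdown(-1.974),rmax=9.8)
E
```

```text
t: 4.5
position: [0.4856, -0.2631, 0.3003]
tool_rot: [0.008, 0.982, -0.187, 0.03]
force: [-0.1, -0.2, 0.4]
opening: 0.0855
N 1
1.0,2.2,40.4,0.004,-0.062,0.027,
```

```bash
python3 -m pendant '[1,2,40,0.004,-0.062,0.027, 0,0,0,0,0,0]'
python3 - <<'E'
from h import *
rows(np.array([.488,-.2666,.26]),Rdown(-1.974),rmax=9.8)
C=cal('wrist');im,d=cams.capture('wrist');np.savez('pics/w3.npz',im=im,d=d,Rm=C[3],t=C[4],fc=C[:3]);cv2.imwrite('pics/w3.png',im)
P=cloud(C,d,True);q=P.reshape(-1,3)
m=(abs(q[:,2]-.22)<.006)&(np.hypot(q[:,0]-.488,q[:,1]+.267)<.04)
r=cv2.minAreaRect((q[m][:,:2]*1000).astype(np.float32));print(m.sum(),r)
E
```

```text
t: 4.75
position: [0.49, -0.2667, 0.2718]
tool_rot: [0.004, 0.979, -0.201, 0.009]
force: [-0.5, -0.2, -0.3]
opening: 0.0853
N 1
-2.1,0.7,11.8,0.004,-0.019,-0.002,
2235 ((488.3602294921875, -265.4654846191406), (42.222625732421875, 24.001201629638672), 67.20196533203125)
```

View pics/w3.png

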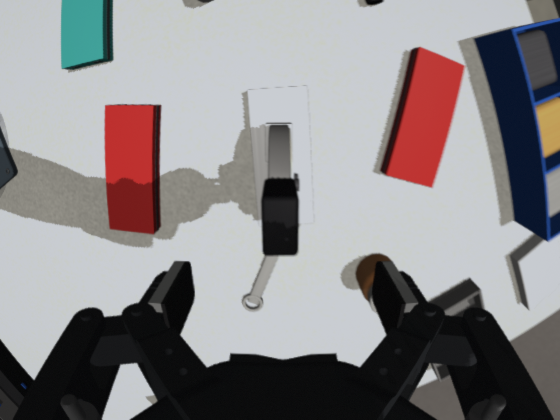

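The wrist view shows the grip block at (280,215), and its measured rectangle of 42×24 confirms the grip at (0.4884,-0.2655). Descending.

```bash
python3 -m pendant '[-2,0,30,0.004,-0.019,-0.004, 0,0,30,0,0,0, 0,0,0,0,0,0]'
python3 - <<'E'
from h import *
rows(np.array([.4884,-.2657,.18]),Rdown(-1.969),rmax=9.8)
E
```

```text
t: 5.18
position: [0.4949, -0.2682, 0.2285]
tool_rot: [0.006, 0.98, -0.198, 0.014]
force: [-0.0, -0.1, -0.1]
opening: 0.0855
N 1
-8.4,-0.1,48.3,0.005,-0.029,-0.000,
```

```bash
python3 -m pendant '[-8,0,20,0.005,-0.029,0, 0,0,0,0,0,0]'
python3 - <<'E'
from h import *
rows(np.array([.4884,-.2657,.18]),Rdown(-1.969),rmax=9.8)
E
```

```text
t: 5.42
position: [0.4895, -0.266, 0.2128]
tool_rot: [0.002, 0.98, -0.198, 0.003]
force: [-0.4, 0.5, 0.2]
opening: 0.0856
N 1
-1.4,0.1,32.8,0.002,-0.007,0.000,
```

```bash
python3 -m pendant '[-2,0,18,0.002,-0.010,0, -2,0,14,0,-0.005,0, 0,0,0,0,0,0]'
python3 - <<'E'
from h import *
rows(np.array([.4884,-.2657,.18]),Rdown(-1.969),rmax=9.8)
E
```

```text
t: 5.8
position: [0.4862, -0.2649, 0.1797]
tool_rot: [-0.001, 0.98, -0.198, -0.004]
force: [-0.8, 0.3, -0.6]
opening: 0.0853
N 1
2.4,-0.1,-0.3,0.000,0.008,-0.000,
```

Good. A small correction, then shut.

```bash
python3 -m pendant '[2,0,0,0,0.008,0, 0,0,0,0,0,0]'; python3 -m pendant '[0,0,0,0,0,0, 0,0,0,0,0,0, 0,0,0,0,0,0, 0,0,0,0,0,0, 0,0,0,0,0,0]' 255;  python3 -m pendant '[0,0,0,0,0,0, 0,0,0,0,0,0, 0,0,0,0,0,0]';python3 - <<'E'
from h import *
o=sensors.get_obs();print(o['force'],o['wrist_torque'],o['tool_rot'],o['position'],o['joint_positions'])
rows(np.array([.4884,-.2657,.18]),Rdown(-1.969),rmax=9.8)
E
```

```text
t: 6.05
position: [0.4881, -0.2657, 0.1797]
tool_rot: [0.0, 0.98, -0.198, 0.0]
force: [0.8, -0.0, 0.0]
opening: 0.0853
t: 6.68
position: [0.4888, -0.2662, 0.181]
tool_rot: [0.001, 0.98, -0.198, 0.002]
force: [0.2, -0.5, 0.2]
opening: 0.0234
t: 7.05
position: [0.4888, -0.2662, 0.181]
tool_rot: [0.001, 0.98, -0.198, 0.002]
force: [0.3, 0.4, 0.1]
opening: 0.0234
[0.3096409  0.42257148 0.07698838] [-0.00877802  0.0181307  -0.02489216] [ 6.25194874e-04  9.80229856e-01 -1.97854771e-01  1.59017514e-03] [ 0.48875931 -0.26617261  0.18102347] [-6.19266611e-01  1.20358979e-01  7.63914872e-02  1.52341505e+00
  1.55436209e-04  1.34986846e+00]
N 1
-0.5,-0.3,1.0,0.001,-0.003,-0.000,
```

```bash
python3 -m pendant '[0,0,-30,0,0,0, 0,0,-45,0,0,0, 0,0,-50,0,0,0, 0,0,-40,0,0,0, 0,0,0,0,0,0]'
python3 - <<'E'
from h import *
o=sensors.get_obs();print(o['opening'],o['wrist_torque'])
rows(np.array([.489,.10,.34]),Rdown(np.radians(-108)),n=12)
E
```

```text
t: 7.68
position: [0.4862, -0.2644, 0.3417]
tool_rot: [-0.003, 0.98, -0.198, -0.006]
force: [-0.3, -0.5, -3.7]
opening: 0.0234
0.0233735904245394 [-0.11085227 -0.04925609  0.0088463 ]
N 12
-11.6,-28.1,0.4,-0.000,0.001,-0.007,
-11.4,-28.2,0.4,-0.000,0.001,-0.007,
-11.2,-28.2,0.3,-0.000,0.001,-0.007,
-11.0,-28.3,0.3,-0.000,0.001,-0.007,
-10.8,-28.4,0.3,-0.000,0.001,-0.007,
-10.6,-28.5,0.3,-0.000,0.001,-0.007,
-10.4,-28.5,0.3,-0.000,0.001,-0.007,
-10.2,-28.6,0.2,-0.000,0.001,-0.007,
-10.0,-28.7,0.2,-0.000,0.001,-0.007,
-9.8,-28.8,0.2,-0.000,0.001,-0.007,
-9.6,-28.8,0.2,-0.000,0.001,-0.007,
-9.4,-28.9,0.2,-0.000,0.001,-0.007,
```

```bash
python3 -m pendant '[-12,-28,0,0,0,-0.007, -12,-40,0,0,0,-0.007, -12,-40,0,0,0,-0.007, -12,-40,0,0,0,-0.007, -12,-40,0,0,0,-0.007]';python3 -m pendant '[-12,-40,0,0,0,-0.007, -12,-40,0,0,0,-0.007, -12,-40,0,0,0,-0.007, -10,-28,0,0,0,-0.007, 0,0,0,0,0,0]'
python3 - <<'E'
from h import *
rows(np.array([.489,.10,.34]),Rdown(np.radians(-108)))
C=cal('wrist');im,d=cams.capture('wrist');np.savez('pics/w4.npz',im=im,d=d,Rm=C[3],t=C[4],fc=C[:3]);cv2.imwrite('pics/w4.png',im)
E
```

```text
t: 8.3
position: [0.4989, -0.0645, 0.3261]
tool_rot: [-0.005, 0.983, -0.184, -0.017]
force: [1.3, -0.0, -3.9]
opening: 0.0232
t: 8.93
position: [0.503, 0.0983, 0.3104]
tool_rot: [-0.004, 0.985, -0.167, -0.03]
force: [-0.2, -0.2, -3.7]
opening: 0.0234
N 1
-15.6,3.1,-28.7,0.001,0.061,-0.022,
```

View pics/w4.png

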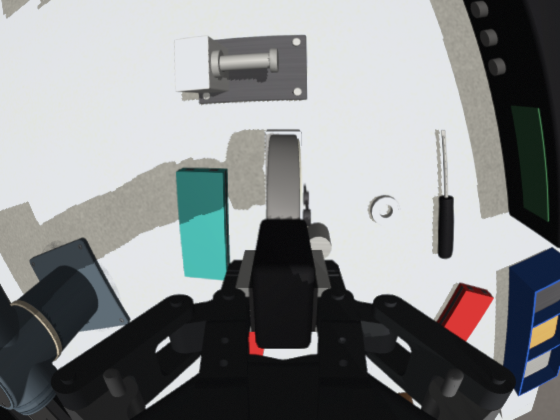

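The held gauge is upright in view. The stand is at top centre: block (193,63), collars (217,63) and (273,59), narrow part (246,61).

Run:
```python
from h import *
D=np.load('pics/w4.npz');C=(*D['fc'],D['Rm'],D['t']);P=cloud(C,D['d'],True);g=D['im']
q=P[25:110,165:315].reshape(-1,3);q=q[q[:,2]>.005]
m=abs(q[:,2]-.11)<.004;print('block',cv2.minAreaRect((q[m][:,:2]*1000).astype(np.float32)),q[m][:,2].mean())
m=abs(q[:,2]-.012)<.004;print('plate',cv2.minAreaRect((q[m][:,:2]*1000).astype(np.float32)))
az=np.radians(-18);e=np.array([np.cos(az),np.sin(az)]);f=np.array([-e[1],e[0]])
s=(q[:,:2]-[.4836,.2345])@e;l=(q[:,:2]-[.4836,.2345])@f
for a in np.arange(-.034,.05,.004):
    m=(s>a)&(s<a+.004)&(q[:,2]>.07)&(q[:,2]<.104)&(abs(l)<.025)
    if m.sum()>3: print(round(a+.002,3),m.sum(),'lat %.1f..%.1f mid %.1f'%(l[m].min()*1e3,l[m].max()*1e3,l[m][q[m][:,2]>q[m][:,2].max()-.003].mean()*1e3),'ztop %.4f'%q[m][:,2].max())
```

```text
block ((438.7291259765625, 253.7783966064453), (60.506629943847656, 40.684837341308594), 71.72686767578125) 0.10995894925094979
plate ((486.2096862792969, 238.48410034179688), (91.02436065673828, 148.8012237548828), 71.8763427734375)
-0.028 231 lat -24.9..24.6 mid 1.6 ztop 0.1039
-0.024 94 lat -11.0..19.2 mid 4.8 ztop 0.1025
-0.02 142 lat -10.9..20.5 mid 3.5 ztop 0.1014
-0.016 52 lat -3.3..13.0 mid 4.0 ztop 0.0956
-0.012 51 lat -3.8..12.2 mid 4.1 ztop 0.0954
-0.008 55 lat -4.1..13.4 mid 4.4 ztop 0.0954
-0.004 54 lat -4.4..13.2 mid 4.5 ztop 0.0956
-0.0 60 lat -4.7..12.9 mid 4.3 ztop 0.0955
0.004 56 lat -4.6..12.2 mid 5.0 ztop 0.0954
0.008 52 lat -4.0..12.1 mid 4.2 ztop 0.0959
0.012 61 lat -4.0..13.5 mid 4.9 ztop 0.0952
0.016 51 lat -4.0..13.0 mid 4.4 ztop 0.0959
0.02 55 lat -3.4..12.7 mid 4.8 ztop 0.0964
0.024 58 lat -3.7..12.6 mid 4.3 ztop 0.0951
0.028 48 lat -3.8..11.8 mid 5.2 ztop 0.0956
0.032 59 lat -4.0..11.9 mid 4.5 ztop 0.0958
0.036 70 lat -8.6..17.5 mid 4.8 ztop 0.1009
0.04 91 lat -8.7..17.3 mid 4.3 ztop 0.1000
0.044 60 lat -8.5..17.4 mid 4.6 ztop 0.0992
```

```bash
python3 -m pendant '[-6,0,-28,0,0.061,-0.022, 0,0,0,0,0,0]'
python3 - <<'E'
from h import *
rows(np.array([.4932,.2354,.315]),Rdown(np.radians(-108.1)),n=5)
E
```

```text
t: 9.22
position: [0.4983, 0.0969, 0.3346]
tool_rot: [0.003, 0.988, -0.158, -0.003]
force: [-0.0, 0.7, -2.6]
opening: 0.0232
N 5
-9.6,-26.0,3.8,0.001,0.001,-0.000,
-9.6,-26.0,3.8,0.001,0.001,-0.000,
-9.6,-26.0,3.8,0.001,0.001,-0.000,
-9.6,-26.0,3.9,0.001,0.001,-0.000,
-9.6,-26.0,3.9,0.001,0.001,-0.000,
```

```bash
python3 -m pendant '[-10,-26,2,0,0.004,0, -10,-26,2,0,0.004,0, -10,-26,2,0,0.004,0, -10,-26,2,0,0.004,0, 0,0,0,0,0,0]'
python3 - <<'E'
from h import *
rows(np.array([.4932,.2354,.29]),Rdown(np.radians(-108.1)),n=2)
E
```

```text
t: 9.85
position: [0.4938, 0.2046, 0.3131]
tool_rot: [0.008, 0.987, -0.163, -0.003]
force: [-0.3, -0.3, -3.2]
opening: 0.0234
N 2
-5.2,-14.7,11.3,0.009,0.002,-0.006,
-5.1,-14.6,11.4,0.009,0.002,-0.006,
```

```bash
python3 -m pendant '[-5,-15,5,0.009,0.003,-0.006, -5,-15,5,0.009,0.003,-0.006, 0,0,0,0,0,0]'
python3 - <<'E'
from h import *
rows(np.array([.4932,.2354,.28]),Rdown(np.radians(-108.1)),n=1)
E
```

```text
t: 10.22
position: [0.4942, 0.2356, 0.2987]
tool_rot: [0.001, 0.987, -0.159, -0.001]
force: [-0.5, 0.1, -2.9]
opening: 0.0233
N 1
-0.9,0.4,18.7,0.002,0.001,-0.003,
```

```bash
python3 -m pendant '[-1,0,18,0.002,0.001,-0.003, 0,0,0,0,0,0]'
python3 - <<'E'
from h import *
rows(np.array([.4932,.2354,.236]),Rdown(np.radians(-108.1)),n=1)
C=cal('wrist');im,d=cams.capture('wrist');np.savez('pics/w5.npz',im=im,d=d,Rm=C[3],t=C[4],fc=C[:3])
s,ds=cams.capture('side');np.savez('pics/s5.npz',im=s,d=ds)
o=np.zeros((600,800,3),np.uint8);o[:420,:560]=im
cr=cv2.resize(s[130:230,190:290],None,fx=4,fy=4);o[200:600,400:800]=cr
cv2.imwrite('pics/w5.png',o)
E
```

```text
t: 10.48
position: [0.4933, 0.2352, 0.2804]
tool_rot: [0.0, 0.987, -0.158, 0.0]
force: [0.0, -0.3, -3.7]
opening: 0.0235
N 1
-0.2,-0.1,44.4,0.001,-0.000,-0.001,
```

View pics/w5.png

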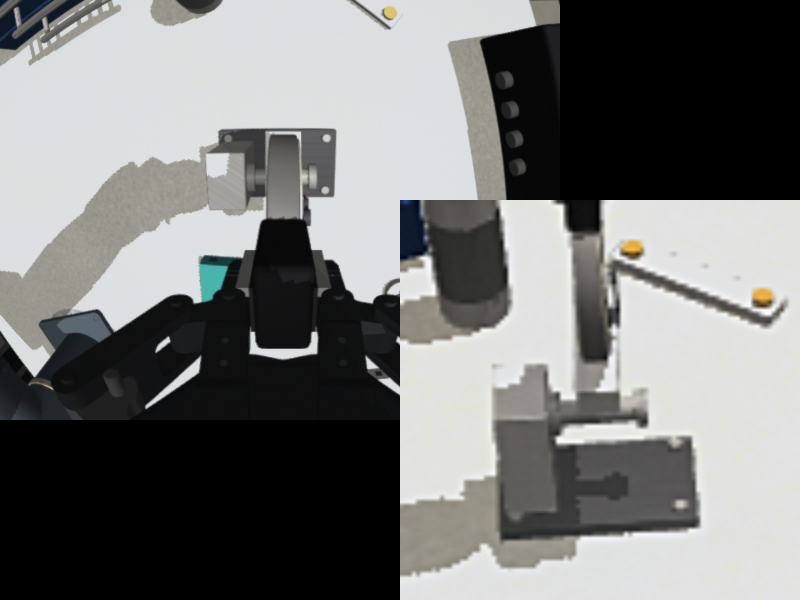

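The wrist view shows the housing between the collars, with the narrow stud visible left at (260,177) and right at (300,177). The side crop shows the foot above the middle of the stud. I lower it gently.

```bash
python3 -m pendant '[0,0,16,0.001,0,-0.001, 0,0,16,0,0,0, 0,0,0,0,0,0]'
python3 - <<'E'
from h import *
rows(np.array([.4932,.2354,.236]),Rdown(np.radians(-108.1)),n=1)
E
```

```text
t: 10.95
position: [0.496, 0.2355, 0.2531]
tool_rot: [-0.002, 0.987, -0.158, 0.005]
force: [0.0, 0.3, -2.7]
opening: 0.0235
N 1
-2.8,1.0,17.1,-0.006,-0.009,-0.001,
```

```bash
python3 -m pendant '[-3,1,5,-0.006,-0.009,-0.001, 0,0,4,0,0,0, 0,0,0,0,0,0]'
python3 - <<'E'
from h import *
rows(np.array([.4932,.2354,.236]),Rdown(np.radians(-108.1)),n=1)
E
```

```text
t: 11.32
position: [0.4933, 0.2356, 0.245]
tool_rot: [-0.0, 0.988, -0.157, 0.0]
force: [-0.5, 0.5, -3.1]
opening: 0.0233
N 1
-0.0,0.2,9.0,-0.001,-0.001,0.000,
```

```bash
python3 -m pendant '[0,0,3,0,0,0, 0,0,3,0,0,0, 0,0,0,0,0,0]';python3 -m pendant '[0,0,2,0,0,0, 0,0,0,0,0,0]';python3 -m pendant '[0,0,2,0,0,0, 0,0,0,0,0,0]'
python3 - <<'E'
from h import *
o=sensors.get_obs();print(o['force'],o['wrist_torque'])
rows(np.array([.4932,.2354,.236]),Rdown(np.radians(-108.1)),n=1)
E
```

```text
t: 11.7
position: [0.4935, 0.2357, 0.239]
tool_rot: [-0.001, 0.988, -0.157, 0.001]
force: [0.0, -0.1, -3.8]
opening: 0.0231
t: 11.95
position: [0.4935, 0.2357, 0.2369]
tool_rot: [-0.001, 0.988, -0.157, 0.001]
force: [1.0, -0.6, -3.5]
opening: 0.0233
t: 12.2
position: [0.4938, 0.2357, 0.2361]
tool_rot: [-0.001, 0.988, -0.157, 0.002]
force: [0.2, -0.7, -3.9]
opening: 0.0236
[ 0.18438633 -0.71704263 -3.917425  ] [-0.0718809   0.11757038 -0.03242868]
N 1
-0.5,0.4,0.1,-0.002,-0.003,0.000,
```

```bash
python3 -m pendant '[0,0,2,0,0.002,0, 0,0,0,0,0,0]';python3 -m pendant '[0,0,2,0,0,0, 0,0,0,0,0,0]'
python3 - <<'E'
from h import *
o=sensors.get_obs();print(o['force'],o['wrist_torque'])
rows(np.array([.4932,.2354,.236]),Rdown(np.radians(-108.1)),n=1)
E
```

```text
t: 12.45
position: [0.4935, 0.2356, 0.2361]
tool_rot: [-0.001, 0.988, -0.157, 0.003]
force: [0.3, -1.3, -3.7]
opening: 0.0232
t: 12.7
position: [0.4935, 0.2356, 0.236]
tool_rot: [-0.001, 0.988, -0.157, 0.004]
force: [-1.1, -0.5, -2.7]
opening: 0.0236
[-1.05429718 -0.54625021 -2.73535939] [-0.23726799  0.48698759  0.03153271]
N 1
-0.2,0.3,0.0,-0.004,-0.008,0.000,
```

```bash
python3 -m pendant '[0,0,4,-0.004,-0.008,0]'; python3 -c "
from h import *
o=sensors.get_obs();print(o['force'],o['wrist_torque'])
rows(np.array([.4932,.2354,.236]),Rdown(np.radians(-108.1)),n=1)";python3 -m pendant '[0,0,6,-0.002,-0.004,0]'
python3 - <<'E'
from h import *
o=sensors.get_obs();print(o['force'],o['wrist_torque'])
rows(np.array([.4932,.2354,.236]),Rdown(np.radians(-108.1)),n=1)
E
```

```text
t: 12.82
position: [0.4943, 0.2358, 0.2358]
tool_rot: [-0.001, 0.988, -0.157, 0.002]
force: [-3.5, -1.3, 21.9]
opening: 0.0235
[-3.50728519 -1.25464458 21.87264019] [-0.56056198  1.362927    0.03258172]
N 1
-0.9,0.8,-0.2,-0.003,-0.004,0.000,
t: 12.95
position: [0.4946, 0.236, 0.2358]
tool_rot: [-0.002, 0.988, -0.157, 0.003]
force: [-7.0, -2.3, 26.0]
opening: 0.0234
[-6.96211919 -2.2730889  26.01950724] [-0.93447587  2.59088423  0.01992218]
N 1
-1.2,1.0,-0.2,-0.005,-0.005,0.001,
```

Seated: the TCP stopped at z=0.236, which is the expected height, and the push is up to 26 N with the gauge level. Now I rock in small steps about the stud axis (151 mm below the TCP), keeping a light push.

```bash
python3 -m pendant '[-1,0,2,0,-0.004,0, -0.5,-7.5,2,-0.05,-0.002,0]'
cat > st.py <<'E'
from h import *
o=sensors.get_obs();q=o['tool_rot'];Rt=R.from_quat([q[1],q[2],q[3],q[0]])
w=(R.from_matrix(Rdown(np.radians(-108.1))).inv()*Rt).as_rotvec()
p=o['position'];f=o['force'];ft=Rt.inv().apply(f)
print('w',w.round(3),'F tool',ft.round(1),'Tq tool',Rt.inv().apply(o['wrist_torque']).round(2),'pivot pt',(p+Rt.apply([0,0,.151])).round(4),o['opening'])
E
python3 st.py
```

```text
t: 13.2
position: [0.4968, 0.2428, 0.2357]
tool_rot: [0.022, 0.987, -0.158, -0.001]
force: [-1.0, -1.2, 4.6]
opening: 0.0232
w [-0.043  0.005  0.001] F tool [-0.5  1.7 -4.6] Tq tool [-0.48 -0.47 -0.04] pivot pt [0.4954 0.2364 0.0848] 0.023246177495860797
```

```bash
python3 -m pendant '[-1,-7.5,2.5,-0.05,-0.004,0, -0.5,-7.5,2.5,-0.05,-0.002,0]';python3 st.py;  python3 -m pendant '[-0.5,-7.5,2.5,-0.05,-0.002,0]';python3 st.py
```

```text
t: 13.45
position: [0.5016, 0.2572, 0.2341]
tool_rot: [0.071, 0.985, -0.158, -0.009]
force: [-2.6, -1.4, 8.1]
opening: 0.0235
w [-0.143  0.005  0.003] F tool [-1.9  3.3 -7.7] Tq tool [-0.78 -0.74 -0.1 ] pivot pt [0.4957 0.2365 0.0847] 0.023487245947324167
t: 13.58
position: [0.5039, 0.2643, 0.2328]
tool_rot: [0.095, 0.983, -0.158, -0.012]
force: [-1.7, -0.2, 8.6]
opening: 0.0233
w [-0.193  0.006  0.003] F tool [-1.5  2.4 -8.3] Tq tool [-0.73 -0.58 -0.04] pivot pt [0.4958 0.2365 0.0846] 0.0233081483215033
```

```bash
python3 -m pendant '[-0.5,-7.5,2.5,-0.05,-0.003,0, -0.5,-7.5,2.5,-0.05,-0.003,0]';python3 st.py;  python3 -m pendant '[-0.5,-1.8,2.5,-0.012,-0.003,0]';python3 st.py
```

```text
t: 13.82
position: [0.5086, 0.2781, 0.2291]
tool_rot: [0.144, 0.977, -0.157, -0.02]
force: [-1.5, 0.5, 9.1]
opening: 0.0233
w [-0.292  0.006  0.004] F tool [-1.5  2.6 -8.7] Tq tool [-0.63 -0.45 -0.1 ] pivot pt [0.4959 0.2365 0.0845] 0.023283532364701293
t: 13.95
position: [0.5093, 0.2804, 0.2281]
tool_rot: [0.149, 0.976, -0.157, -0.021]
force: [-1.1, 0.1, 9.4]
opening: 0.0233
w [-0.303  0.006  0.003] F tool [-1.   3.  -8.9] Tq tool [-0.52 -0.45 -0.03] pivot pt [0.4962 0.2373 0.084 ] 0.023322907017695575
```

```bash
python3 - <<'E'
from h import *
C=cal('wrist');im,d=cams.capture('wrist');np.savez('pics/w6.npz',im=im,d=d,Rm=C[3],t=C[4],fc=C[:3])
s,ds=cams.capture('side');np.savez('pics/s6.npz',im=s,d=ds)
t,dt=cams.capture('top');np.savez('pics/t6.npz',im=t,d=dt)
o=np.zeros((600,800,3),np.uint8);o[:420,:560]=im
o[200:600,500:800]=cv2.resize(s[130:210,220:280],None,fx=5,fy=5,interpolation=cv2.INTER_CUBIC)
o[430:590,:400]=cv2.resize(t[185:249,150:310],None,fx=2.5,fy=2.5)
cv2.imwrite('pics/w6.png',o)
E
python3 st.py
```

```text
w [-0.301  0.006  0.004] F tool [-1.   1.8 -8. ] Tq tool [-0.41 -0.51 -0.06] pivot pt [0.4962 0.2373 0.084 ] 0.02349806088626037
```

View pics/w6.png

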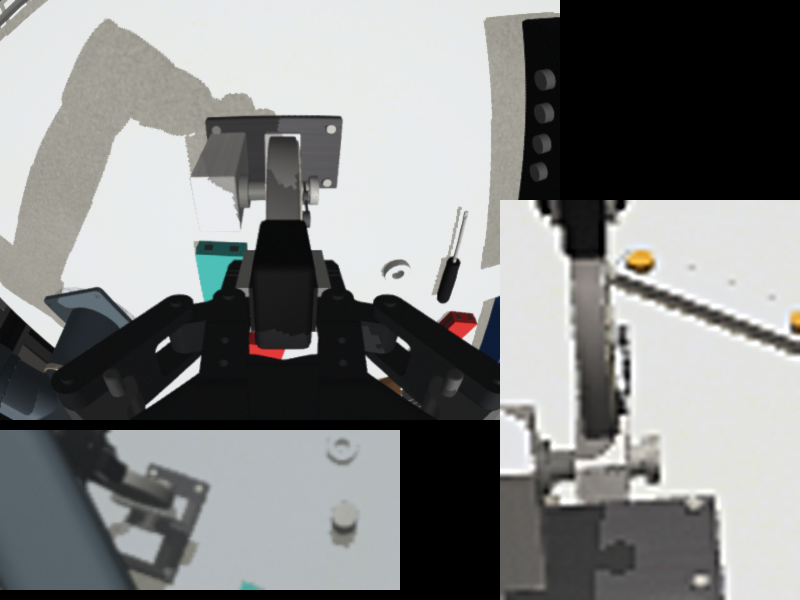

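Run:
```python
from h import *
from scipy.optimize import least_squares
o=sensors.get_obs();q=o['tool_rot'];Rt=R.from_quat([q[1],q[2],q[3],q[0]]);p=o['position']
C6=None
D6=np.load('pics/w6.npz')
# camera->tool fixed transform from current
Rwc=D6['Rm'].T; oc=-Rwc@D6['t']; Rtc=Rt.as_matrix().T@Rwc; otc=Rt.inv().apply(oc-p)
for k in '456':
    D=np.load(f'pics/w{k}.npz');f=D['fc']
    v,u=np.mgrid[0:420,0:560];x=(u-f[1])/f[0];y=(v-f[2])/f[0];a=np.hypot(x,y);s=np.tan(a)/a;d=D['d']
    P=np.stack([x*s*d,y*s*d,d],-1)@Rtc.T+otc
    q=P[130:225,262:300].reshape(-1,3);dd=d[130:225,262:300].ravel()
    m=(dd>0)&(abs(q[:,0])<.008)&(q[:,2]<.125)&(q[:,2]>.02)
    q=q[m];r=least_squares(lambda c:np.hypot(q[:,1]-c[0],q[:,2]-c[1])-.058,[0,.071],loss='soft_l1',f_scale=.001)
    print(k,m.sum(),r.x,np.median(abs(r.fun)),q.min(0).round(3),q.max(0).round(3))
im=np.hstack([cv2.resize(np.load(f'pics/w{k}.npz')['im'][180:240,285:335],None,fx=7,fy=7,interpolation=cv2.INTER_CUBIC) for k in '56'])
cv2.imwrite('pics/c6.png',cv2.convertScaleAbs(im,alpha=1.5))
```

```text
4 1947 [-3.61603653e-05  7.13972997e-02] 0.0003044522363093438 [-0.008 -0.058  0.02 ] [ 0.008 -0.024  0.071]
5 1951 [3.17796795e-06 7.13131847e-02] 0.00032403858082719755 [-0.008 -0.058  0.02 ] [ 0.008 -0.024  0.07 ]
6 1936 [0.00132922 0.07117419] 0.00034678158921728694 [-0.008 -0.057  0.02 ] [ 0.008 -0.024  0.071]
```

View pics/c6.png

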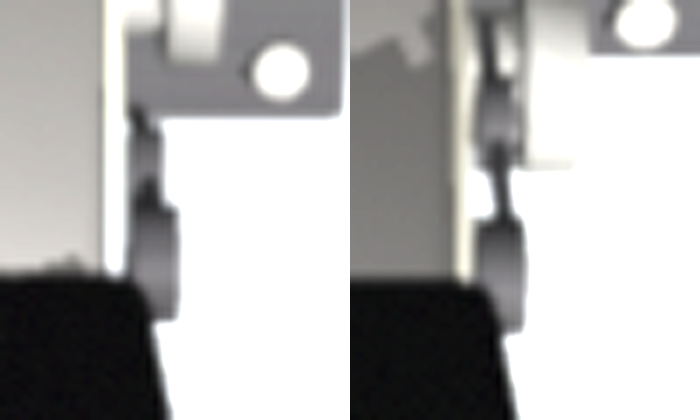

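Run:
```python
from h import *
im=np.load('pics/w6.npz')['im'][155:225,270:340]
s=np.load('pics/s6.npz')['im'][145:205,220:262]
a=cv2.convertScaleAbs(cv2.resize(im,None,fx=8,fy=8,interpolation=cv2.INTER_CUBIC),alpha=1.5)
b=cv2.resize(s,None,fx=5.5,fy=9.33,interpolation=cv2.INTER_CUBIC)
o=np.zeros((560,800,3),np.uint8);o[:,:560]=a;o[:b.shape[0],560:560+b.shape[1]]=b[:560]
cv2.imwrite('pics/c7.png',o)
```

```text
(no output)
```

View pics/c7.png

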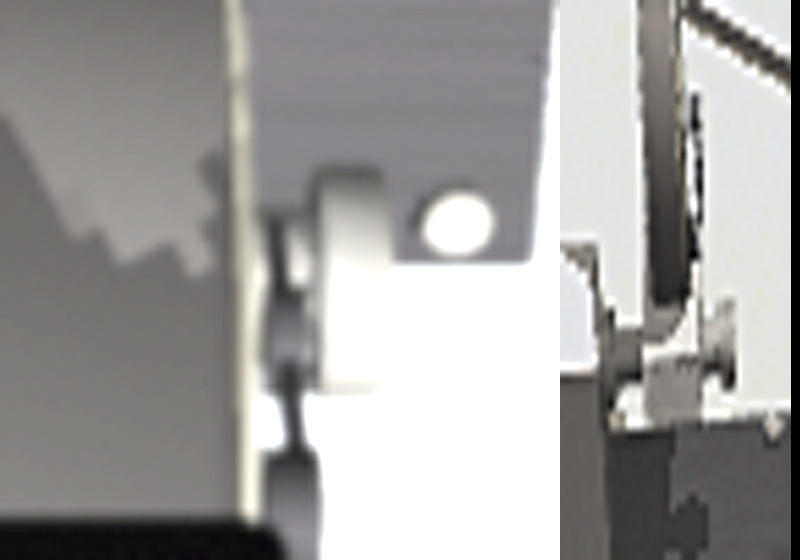

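```bash
cat >> m2.py <<'E'
print('=====')
H=PP@n*1000;L=PP@ny*1000;Z=P[...,2]*1000
def st(name,u0,u1,v0,v1,h0,th):
    s=np.zeros(g.shape,bool);s[v0:v1,u0:u1]=1;s&=(g<th)&(H>h0)&(H<14)
    print(name,s.sum(),'lat mean %.2f mid %.2f z mean %.2f mid %.2f [%.1f %.1f]'%(L[s].mean(),(L[s].min()+L[s].max())/2,Z[s].mean(),(Z[s].min()+Z[s].max())/2,Z[s].min(),Z[s].max()))
    return L[s],Z[s]
st('hub',270,296,238,268,7,60)
st('upper ptr',278,287,232,240,5,60);st('ptr tip',276,288,205,225,5,60)
for th in (30,40,60):
    l,z=st('mark',254,272,201,221,2.,th); print(cv2.minAreaRect(np.stack([l,z],1).astype(np.float32)))
    A=np.cov(l,z);w,V=np.linalg.eigh(A);d=V[:,1];print('axis',np.arctan(-d[0]/d[1]),'asp',np.sqrt(w*12))
print(H[203:220:2,255:271].round(0).astype(int)); print(g[203:220:2,255:271])
E
python3 m2.py | sed -n '/=====/,$p'
```

```text
=====
hub 160 lat mean -2.20 mid -2.02 z mean 109.20 mid 106.21 [95.9 116.5]
upper ptr 42 lat mean -2.29 mid -2.82 z mean 92.67 mid 92.53 [87.0 98.0]
ptr tip 51 lat mean -1.98 mid -2.01 z mean 74.29 mid 73.25 [64.9 81.6]
mark 74 lat mean 14.54 mid 14.10 z mean 63.11 mid 62.98 [57.3 68.7]
((14.170492172241211, 62.429866790771484), (7.203517436981201, 11.728264808654785), 19.571182250976562)
axis 0.5241533622817679 asp [ 7.35023453 11.84316972]
mark 79 lat mean 14.40 mid 14.10 z mean 62.89 mid 62.49 [56.3 68.7]
((14.156709671020508, 62.42496871948242), (7.232769012451172, 11.728264808654785), 19.571182250976562)
axis 0.47213184668295155 asp [ 7.75148903 12.10171398]
mark 86 lat mean 14.40 mid 14.10 z mean 62.63 mid 62.41 [56.2 68.7]
((14.02865982055664, 61.6333122253418), (8.004450798034668, 13.13431167602539), 19.571182250976562)
axis 0.5393595965273252 asp [ 7.95892017 12.93026801]
[[ 2  3  5  4  4  4  4  4  5  5  4  5  4  4  5  4]
 [ 1  0  3  4  3  4  4  3  4  4  4  3  3  3  3  4]
 [-1 -2  2  4  4  4  3  4  4  4  4  4  0  1  0  1]
 [-5 -5 -1  1  4  3  4  4  4  4  3  4  5 -1 -1 -1]
 
[... 158 characters left out ...]
1  1  0 -1  0 -1 -1  0  0  1  0  0  0 -1 -1]
 [ 0  1 -1  0  0  0 -1  0  0  0  0  0  0  0  0  0]]
[[135 128 116 106 105 106 103 103 101  97  95  93  85  85  87  87]
 [141 120  76  45  51  61  64  71  79  83  99 120 117 115 118 112]
 [139 108  53  17  10  11  10  11  13  15  37  88 123 139 143 140]
 [136 126  89  37  13   9   9  10   9  12  11  41  99 127 132 133]
 [ 88  86  77  51  21  10   9  11  11  10   9  14  37  68  76  76]
 [ 83  83  83  71  43  17  10  10   8  10  10   9  12  31  52  48]
 [ 79  84  84  83  68  38  14  10  12  11  11  12  12  19  47  59]
 [ 60  76  84  85  81  62  35  28  27  28  29  32  36  44  67  81]
 [ 62  57  73  83  84  81  76  75  76  78  78  78  79  80  83  85]]
```

The in-hand view shows the dial centre moved 1.3 mm, so the gauge's true tilt is about 0.317. Reworking the mark (its lower end is hidden by the foot) gives about 0.32, so they agree. I now hold with the push while the pointer settles, and watch for creep.

```bash
python3 -m pendant '[0,0,2.5,0,0,0, 0,0,2.5,0,0,0, 0,0,2.5,0,0,0, 0,0,2.5,0,0,0, 0,0,2.5,0,0,0]';python3 st.py;python3 -m pendant '[0,0,2.5,0,0,0, 0,0,2.5,0,0,0, 0,0,2.5,0,0,0, 0,0,2.5,0,0,0]';python3 st.py
python3 - <<'E'
from h import *
from scipy.optimize import least_squares
o=sensors.get_obs();q=o['tool_rot'];Rt=R.from_quat([q[1],q[2],q[3],q[0]]);p=o['position']
C=cal('wrist');im,d=cams.capture('wrist');cv2.imwrite('pics/w7.png',im)
P=(cloud(C,d,True)-p)@Rt.as_matrix()
q=P[130:225,262:300].reshape(-1,3);dd=d[130:225,262:300].ravel()
m=(dd>0)&(abs(q[:,0])<.008)&(q[:,2]<.125)&(q[:,2]>.02);q=q[m]
r=least_squares(lambda c:np.hypot(q[:,1]-c[0],q[:,2]-c[1])-.058,[0,.071],loss='soft_l1',f_scale=.001);print(r.x, 'slip',-r.x[0]/.09)
# pointer points in tool frame, x 14..20mm
s=(abs(P[...,0]-.016)<.004)&(d>0)&(P[...,2]>.03)&(P[...,2]<.13)&(abs(P[...,1])<.06)&(im.max(2)<70)
x=P[s];print(s.sum());
for a in np.arange(.06,.125,.008):
    k=x[(x[:,2]>a)&(x[:,2]<a+.008)]
    if len(k): print(round(a+.004,3),len(k),k.mean(0).round(4))
E
```

```text
t: 14.72
position: [0.5079, 0.2793, 0.2286]
tool_rot: [0.144, 0.977, -0.156, -0.016]
force: [-1.7, 1.0, 10.5]
opening: 0.0234
w [-0.29   0.014  0.002] F tool [ -1.8   2.6 -10.2] Tq tool [-0.82 -0.98  0.03] pivot pt [0.4965 0.2376 0.084 ] 0.02344641235726931
t: 15.22
position: [0.5068, 0.2783, 0.2291]
tool_rot: [0.14, 0.978, -0.156, -0.012]
force: [-2.2, 1.5, 10.4]
opening: 0.0236
w [-0.281  0.021  0.001] F tool [ -2.4   2.1 -10.3] Tq tool [-0.86 -0.94 -0.06] pivot pt [0.4967 0.2376 0.0841] 0.023636315121259178
[0.00166183 0.0711099 ] slip -0.018464775930858858
84
0.064 24 [ 0.0149 -0.0028  0.0669]
0.072 11 [ 0.0154 -0.0044  0.0693]
0.08 6 [ 0.0163 -0.0036  0.0814]
0.088 19 [ 0.0163 -0.0058  0.0883]
0.096 15 [ 0.0159 -0.0105  0.0934]
0.104 5 [ 0.0162 -0.0109  0.1057]
0.112 4 [ 0.0162 -0.0121  0.1098]
```

```bash
python3 -m pendant '[0,-2,2.5,-0.013,-0.010,0, 0.5,-1.6,2.5,-0.011,-0.010,0]';python3 st.py
```

```text
t: 15.52
position: [0.5092, 0.2803, 0.2283]
tool_rot: [0.149, 0.976, -0.157, -0.02]
force: [-0.6, 0.2, 10.1]
opening: 0.0233
w [-0.301  0.008  0.004] F tool [-0.6  3.  -9.6] Tq tool [-0.67 -0.45 -0.05] pivot pt [0.4963 0.2375 0.0841] 0.023348442982591307
```

Now I hold with small counter-creep terms so the pointer settles, then re-check.

```bash
python3 -m pendant '[0,-0.4,2.5,-0.003,-0.003,0, 0,-0.4,2.5,-0.003,-0.003,0, 0,-0.4,2.5,-0.003,-0.003,0, 0,-0.4,2.5,-0.003,-0.003,0, 0,-0.4,2.5,-0.003,-0.003,0]';python3 st.py;python3 -m pendant '[0,-0.4,2.5,-0.003,-0.003,0, 0,-0.4,2.5,-0.003,-0.003,0, 0,-0.4,2.5,-0.003,-0.003,0, 0,-0.4,2.5,-0.003,-0.003,0]';python3 st.py
python3 - <<'E'
from h import *
from scipy.optimize import least_squares
for n in range(6):
    o=sensors.get_obs();q=o['tool_rot'];Rt=R.from_quat([q[1],q[2],q[3],q[0]]);p=o['position']
    C=cal('wrist');im,d=cams.capture('wrist')
    P=(cloud(C,d,True)-p)@Rt.as_matrix()
    q=P[130:225,262:300].reshape(-1,3);dd=d[130:225,262:300].ravel()
    m=(dd>0)&(abs(q[:,0])<.008)&(q[:,2]<.125)&(q[:,2]>.02);q=q[m]
    r=least_squares(lambda c:np.hypot(q[:,1]-c[0],q[:,2]-c[1])-.058,[0,.071],loss='soft_l1',f_scale=.001)
    w=(R.from_matrix(Rdown(np.radians(-108.1))).inv()*Rt).as_rotvec()
    print(o['t'],r.x, 'slip',-r.x[0]/.09,'w',w.round(4),'gauge tilt',w[0]-r.x[0]/.09,o['force'].round(1))
cv2.imwrite('pics/w8.png',im)
# independent: dial centre in world vs stud axis
c=p+Rt.apply([0,r.x[0],r.x[1]]);print('dial centre',c)
e=np.array([.311,.9505]);l=(c[:2]-[.4956,.2364])@e;print('tilt from centre',np.arcsin(l/.08),c[2]-.085)
E
```

```text
t: 16.15
position: [0.51, 0.2806, 0.2281]
tool_rot: [0.15, 0.976, -0.158, -0.022]
force: [-1.5, 1.3, 10.0]
opening: 0.0234
w [-0.305  0.004  0.004] F tool [-1.7  2.3 -9.8] Tq tool [-0.66 -0.68 -0.03] pivot pt [0.4964 0.2374 0.084 ] 0.023425553483643852
t: 16.65
position: [0.5105, 0.2809, 0.2279]
tool_rot: [0.151, 0.976, -0.158, -0.024]
force: [-1.5, 0.7, 9.3]
opening: 0.0232
w [-0.307  0.001  0.005] F tool [-1.7  2.6 -8.9] Tq tool [-0.71 -0.66 -0.05] pivot pt [0.4963 0.2374 0.084 ] 0.02319628254524592
16.65 [0.00156588 0.07113834] slip -0.017398651934232557 w [-0.3074  0.0011  0.0051] gauge tilt -0.3248474436916445 [-1.5  0.7  9.3]
16.7 [0.00157186 0.07115636] slip -0.017465090866943162 w [-0.3075  0.001   0.0051] gauge tilt -0.3249315438468078 [-2.3  1.2  8.7]
16.75 [0.00156111 0.07115437] slip -0.017345682837291723 w [-0.3075  0.0011  0.0051] gauge tilt -0.32480288284057024 [-0.9  0.3  8.8]
16.8 [0.00156257 0.0711591 ] slip -0.017361870154616828 w [-0.3075  0.0011  0.0051] gauge tilt -0.3248154736356127 [-2.   0.2  9.4]
16.85 [0.00153808 0.07115779] slip -0.017089724701224343 w [-0.3075  0.0011  0.0051] gauge tilt -0.3245492347931065 [-2.1  1.5  9.9]
16.9 [0.00151592 0.07119809] slip -0.01684352009845688 w [-0.3074  0.0012  0.0051] gauge tilt -0.32425388645003084 [-2.3  0.7  9.8]
dial centre [0.50338408 0.25902412 0.16054716]
tilt from centre 0.3037110398192445 0.07554715879189615
```

View pics/w8.png

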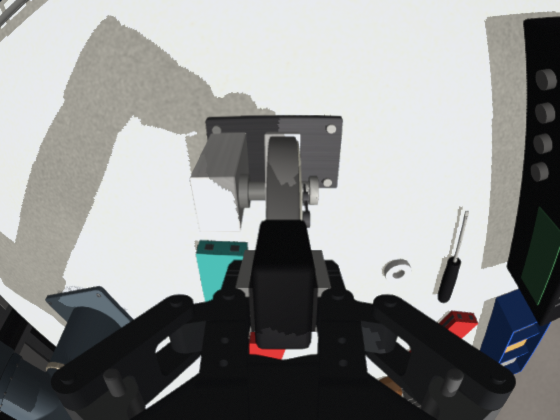

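```bash
python3 st.py; python3 -c "
from cell import manip,sensors
print(sensors.get_obs()['t'],manip.sign_off())"
```

```text
w [-0.307  0.001  0.005] F tool [ -1.5   1.4 -10.6] Tq tool [-0.66 -0.68 -0.02] pivot pt [0.4963 0.2375 0.084 ] 0.023835618120738325
the job is handed in; nothing more can be done
16.95 None
```

I took the gauge by its top grip and lowered it level onto the narrow part of the stud. It seated at TCP z = 0.236, the expected height, where I pushed to about 26 N. I then rocked it to about −0.32 rad and handed it in at 16.95 s, still gripped and bearing on the stud.

**Last checks**
- **Hold:** the force reading was about 10 N, and opening 23.8 mm. The pose stayed steady over several readings.
- **Pointer on mark:** I could not see this directly in the final pose, because the dial is edge-on to the side camera and the mark is hidden from the wrist camera. It rests on the mark angle I measured before gripping, together with the tilt measured at the end.
- **Mark angle:** first measured as 0.305, then corrected to about 0.32 rad, because the foot hides the tab's lower end.
- **Gauge tilt:** 0.324 rad from the tool angle plus about 0.017 rad of slip in the grip. The dial-centre position gave a looser cross-check of 0.304 (sideways) and about 0.335 (height). All of these lie well within the tab's ±0.07 rad.
- **Creep:** while I held the push, the tilt crept back by about 0.02 rad. I corrected it before handing in.

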